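# Clear the label printer and hold its recessed reset

## Robot

A 6-joint arm with a two-finger parallel gripper is mounted at the origin on the work surface. World frame = base frame: x ahead of the robot, y to its left, z up, the work surface at z = 0. Lengths are in m, angles in rad, forces in N, time in s.
With the tool pointing down it reaches from about 0.25 to 0.725 m from the base axis. Payload 9.7 kg.
Tool frame: the origin (TCP) lies on the centre line of the jaws, within the pads' length; the fingertips stand tcp_to_tips ahead of it and the grasp point (between the pads) lies 2 mm behind it (tcp_to_tips is the distance from the TCP to the fingertips, in m); z points along the fingers, y is the line along which they close (so a half turn about z gives the same grasp; the last joint's range is limited). The gripper opens to 85 mm and grips with 20 to 120 N. Pads are 22 mm wide; open, the fingers measure 114 mm over their backs; the gripper's body (76 mm by 85 mm) begins 54 mm behind the grasp point. The pads swing forward as they close: fully open they stand 13 mm farther back than shut.
Start: joints at [0, 0.087, 0.176, 1.66, 0, 1.571], TCP at [0.55, -0, 0.248] pointing down, gripper open.
Joint ranges: [-3.13, 3.13], [-0.85, 1.81], [-1.15, 1.24], [-2.2, 2.28], [-1.44, 1.52], [-3.14, 3.14]. Speed limits (rad/s): [2.22, 2.22, 2.57, 3.14, 3.14, 3.14].

## Interface

Orientations are given as [roll, pitch, yaw] about the fixed x, y, z axes, in that order (R = Rz(yaw) Ry(pitch) Rx(roll)).
In Python, from station import state, capture, sign_off, tcp_to_tips gives the robot as it stands.
- The arm moves only by the shell command python3 -m jog 'ROWS'. ROWS is text: rows parted by semicolons, each of 7 numbers parted by spaces: the shift along the tool's x, y, z in mm, then the turn, a rotation vector about the tool's x, y, z in rad, then the opening, from 0 (shut) to 1 (fully open). In form: tx ty tz rx ry rz hand; .... A call has 1 to 8 rows; each row shifts and turns the commanded pose from where the row before left it, along the tool's axes as they then stand; what a row does not reach is not made up. A row lasts 1/8 s, in which the tool goes at most 62.5 mm and 10.7 degrees, less where a joint would pass 70% of its speed; a pose out of reach is approached as far as the arm can. A call is refused whole if a number of a shift passes 62.5 or a number of a turn 0.188, either way. A call with a gripper value outside its range is refused whole. The fingers move at their own pace and stop on an object; the grip force is fixed at half the most. Time passes only in rows, so rows that do not move let the fingers close. It gives the time, the measured TCP pose, the force, the opening and the grip force at its end, in the units of the state.
- state(): the state, without advancing time (a new reading comes with each control period).
- capture(name): name is "scene" or "side" or "wrist"; returns a dict with "color" (400x640x3 uint8, blue, green, red), "range_z" (400x640 float32, m along the optical axis (not along the pixel's ray), 0 where there is no reading), "intrinsics" (3x3 intrinsics, pixels), "R" (3x3) and "t" (3): a world point X has camera coordinates R X + t; the wrist camera has in their place "tool_from_camera" (4x4, takes a point from camera to tool coordinates, whose origin is the TCP and whose axes are the flange's). Camera axes: x right, y down, z forward; pixel columns grow to the right and rows downward; lengths in m; the calibration is good to about 2 mm. A picture is of the moment at which its call begins: read the wrist's pose just before it.
- sign_off(): hands the job in; it is judged then, once.
The state is a dict: "time_s": time; "joint_pos": joint angles; "joint_vel": joint speeds; "joint_torque": joint torques, N m; "ee_pos": TCP position; "ee_rot": TCP orientation; "force": force on the tool from outside, world axes, zero at the start; "moment": the same for the moment, N m; "gripper_width": finger opening in m; "grip_force": force on a finger pad.
Only numpy, scipy, OpenCV 4.12 (cv2) and the standard library are available. Lean on these libraries where they do the work, as an engineer would, in place of code of your own. Each camera call takes 0.05 s, during which the arm holds its last target. There are 200 camera calls.

## Task

Slide the yellow label roll up off the label printer's spindle and put it in the empty blue bin. Then take the orange-handled reset pin from its aluminium stand, reach it through the small round hole in the printer's deck that the roll was covering, and push the recessed red button down to the bottom. Finish while still gripping the pin and holding the button down, and leave everything else where it is.

Things in the scene. Friction and masses are not known exactly. Their poses are not given: they have to be found in the camera images.
- printer: Label printer, fixed, 200 (x) x 130 (y) mm; origin at the centre of its underside, z up. White flat deck 60 mm above the table over local x -100 to +45 mm; grey print head block with blue top, 96 mm high, over local x +45 to +100 mm. On the deck a steel spindle, diameter 21, 40 mm high, at local (-25, 0) mm. The reset hole is at local (-48, 0) mm, hidden under the roll at the start.
- spindle_top (a point): Centre of the spindle's top end, 40 mm above the deck. Slip the roll straight up over it.
- hole_mouth (a point): Centre of the reset hole's mouth, level with the deck (60 mm above the table), 23 mm from the spindle's axis. Round vertical hole, diameter 14 mm.
- button_top (a point): Centre of the top face of the red reset button inside the hole, diameter 12 mm, 14 mm below the deck when not pressed; moves down with the button.
- reset_button (a joint): How far the reset button is pressed, in m: 0 = up, 0.006 = fully down at its stop. Spring-loaded: starts to move at about 2 N, fully down takes about 5.5 N, and it springs back when let go.
- roll: Yellow label roll, a ring of outer diameter 64, bore 28, height 36 mm, about 100 g; origin at the centre of its underside, axis z. At the start it lies on the printer's deck around the spindle (underside 60 mm above the table, top 4 mm below the spindle's top).
- bin_empty: Empty blue open bin, fixed, 150 (x) x 170 (y) x 55 mm high, walls and floor 4 to 5 mm thick; origin at the centre of its underside.
- holder: Aluminium stand for the reset pin, fixed block 60 x 60 x 82 mm high with a 10 mm square hole in the middle of its top; origin at the centre of its underside.
- stylus: Reset pin standing upright in the stand; origin at the tip, z along the pin from the tip to the handle's end. Steel shank of diameter 7 from 0 to 75 mm; orange square handle 16 x 16 mm (flats along its x and y) from 75 to 145 mm; about 60 g. At the start its tip is 7 mm above the table and its handle's shoulder rests on the top of the stand, so it must be lifted about 75 mm to come out. Grip it at mid-handle.
- bin_full: Blue bin of the same size filled with small cartons (up to 67 mm high), fixed; not to be used. Origin at the centre of its underside.
- toolbox: Red and dark grey tool box, loose, 130 x 150 x 66 mm, handle up to 82 mm high; leave alone. Origin at the centre of its underside.
- screwdriver: Screwdriver lying on the table; leave alone.
- carton: Brown carton 70 x 90 x 60 mm; leave alone.
- carton_white: White carton 70 x 90 x 45 mm; leave alone.
- jar: Jar of diameter 60, 80 mm high; leave alone.
- spare_roll: White spare roll, diameter 96, 50 mm high, lying flat on the table; leave alone.
Mind the look-alikes: they are no part of the job. Of the things shaped like the roll, the yellow one is meant. Of the things shaped like the stylus, the orange one is meant.

How it is judged:
By the outcome, as a careful person would: the job done as asked, in the order asked, and still so for the second after the job is handed in, while the arm keeps its last pose, push and grip.
It also fails if it takes over 69 s, if anything falls off the work surface, if the arm or the gripper's body presses on something with over 40 N, if the wrist force passes 120 N, or if a joint passes its speed limit or range.

## Working session

There is one attempt and no reset: what is moved stays moved. The work goes in short steps, Python scripts to look and compute and a shell command to move; the robot and the scene stay as the last step left them, time stands still between calls to the robot, and variables do not carry over. Pictures are saved under pics/ and viewed, at most 10 in all, crops included, and the job is handed in when it is done.

```bash
mkdir -p pics; cat > h.py <<'E'
import numpy as np, cv2
from station import state, capture, sign_off, tcp_to_tips
def pts(c):
    K=c["intrinsics"];z=c["range_z"];v,u=np.indices(z.shape)
    P=np.stack([(u-K[0,2])/K[0,0]*z,(v-K[1,2])/K[1,1]*z,z],-1)
    W=(P-c["t"])@c["R"]; W[z==0]=np.nan
    return W
def onplane(c,u,v,h):
    d=c["R"].T@np.linalg.inv(c["intrinsics"])@np.array([u,v,1.]);o=-c["R"].T@c["t"]
    return o+d*(h-o[2])/d[2]
def pix(c,X):
    p=c["intrinsics"]@(c["R"]@np.array(X)+c["t"]);return p[:2]/p[2]
E
python3 - <<'E'
from h import *
s=state();print(s,tcp_to_tips)
for n in("scene","side"):
    c=capture(n);cv2.imwrite(f"pics/{n}0.png",c["color"]);np.savez(f"{n}0.npz",**c)
    print(n,-c["R"].T@c["t"],c["R"])
E
```

```text
{'time_s': 0.0, 'joint_pos': array([-2.17109180e-05,  8.74823947e-02,  1.75136356e-01,  1.65978009e+00,
        1.66387860e-05,  1.57080036e+00]), 'joint_vel': array([ 4.63359706e-04,  6.58730376e-04, -3.92230936e-04, -3.15846429e-05,
        4.13065908e-04, -3.39428750e-04]), 'joint_torque': array([ 7.68234549e-04, -5.20392072e+01,  4.64802504e+01,  1.63646933e-02,
        2.23589603e-05, -6.77332673e-05]), 'ee_pos': array([ 5.49804207e-01, -7.47755942e-06,  2.47571913e-01]), 'ee_rot': array([-3.14026285e+00, -1.66334121e-05,  1.57077056e+00]), 'force': array([ 0.74119227, -0.51300039,  0.34421101]), 'moment': array([-0.03738235, -0.05743601,  0.0317703 ]), 'grip_force': 0.0, 'gripper_width': 0.08520511567346534} 0.017
scene [ 1.46563211 -0.29417259  0.96734119] [[ 0.29268262  0.95620429 -0.00319979]
 [ 0.64631997 -0.20029471 -0.73631008]
 [-0.70470375  0.21343708 -0.67663671]]
side [-0.21806132  0.87045606  0.91553066] [[-0.73476527 -0.67788744  0.02426149]
 [-0.40265841  0.4071014  -0.81983819]
 [ 0.54588112 -0.61215772 -0.57208105]]
```

View pics/scene0.png

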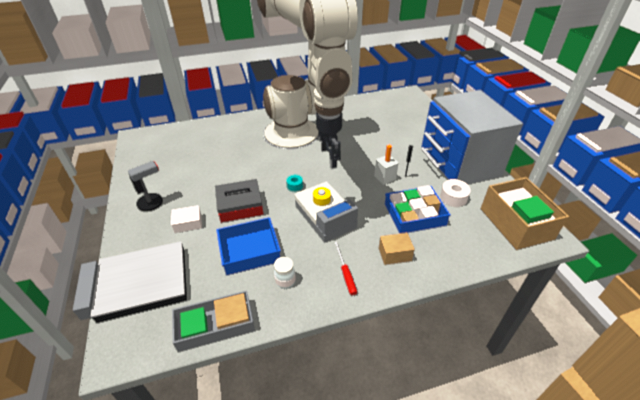

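View pics/side0.png

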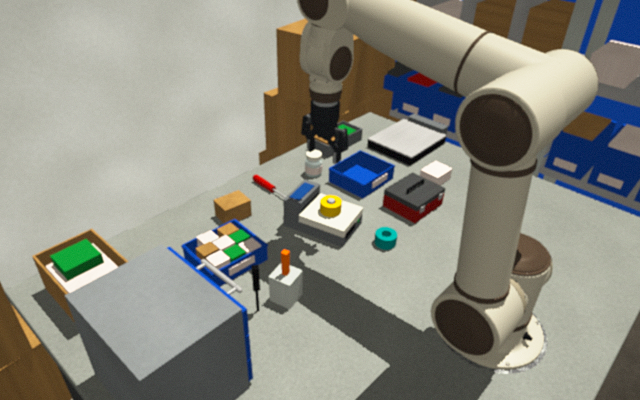

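Scene view: the ring-shaped things are the yellow roll (321,194), a teal ring (295,183) and the white spare roll (456,192); the yellow one, on the printer's spindle, is meant. The pins are the orange-handled one in its stand (388,155) and a black one (408,160); orange is meant. The empty blue bin is at (248,245) and the full one at (417,207).

```bash
cat > m.py <<'E'
from h import *
S=dict(np.load("scene0.npz"));D=dict(np.load("side0.npz"))
def mask(c,lo,hi,box):
    m=cv2.inRange(cv2.cvtColor(c["color"],cv2.COLOR_BGR2HSV),np.array(lo),np.array(hi));o=np.zeros_like(m);x0,y0,x1,y1=box;o[y0:y1,x0:x1]=m[y0:y1,x0:x1];return o
def rep(n,c,m,zlo=-1,zhi=2):
    W=pts(c);k=(m>0)&(W[...,2]>zlo)&(W[...,2]<zhi);p=W[k]
    if len(p)<3: print(n,"few",len(p));return
    r=cv2.minAreaRect((p[:,:2]*1000).astype(np.float32))
    print(n,len(p),"mean",p.mean(0).round(4),"z",np.percentile(p[:,2],[2,50,98]).round(3),"rect",np.round(r[0],1),np.round(r[1],1),round(r[2],1))
Y=([20,120,120],[35,255,255]);O=([5,150,120],[17,255,255]);B=([105,150,60],[125,255,255]);Wt=([0,0,150],[180,50,255])
for n,c,bx in(("scene",S,dict(y=(300,175,345,215),o=(375,140,400,165),b=(215,215,285,275),p=(290,175,365,240),h=(370,145,402,185))),
              ("side",D,dict(y=(310,185,350,225),o=(275,240,298,278),b=(325,145,400,200),p=(280,175,370,245),h=(265,255,306,312)))):
    rep(n+" roll top",c,mask(c,*Y,bx["y"]),.09,.11)
    rep(n+" orange",c,mask(c,*O,bx["o"]),.05,.2)
    rep(n+" bin rim",c,mask(c,*B,bx["b"]),.047,.07)
    rep(n+" bin all",c,mask(c,*B,bx["b"]))
    rep(n+" deck",c,mask(c,[0,0,100],[180,60,255],bx["p"]),.055,.065)
    rep(n+" head top",c,mask(c,[100,60,40],[125,255,255],bx["p"]),.085,.11)
    rep(n+" holder top",c,mask(c,[0,0,60],[180,80,255],bx["h"]),.075,.09)
# orange handle: principal ray at top
for n,c,bx in(("scene",S,(375,140,400,165)),("side",D,(275,240,298,278))):
    m=mask(c,*O,bx);v,u=np.nonzero(m);print(n,u.min(),u.max(),v.min(),v.max(),u.mean(),v.mean(),"axis@",onplane(c,u.mean(),v.mean(),.117))
    my=mask(c,*Y,(300,175,350,225));v,u=np.nonzero(my);print("y",u.mean(),v.mean(),u.min(),u.max(),v.min(),v.max())
a=cv2.resize(S["color"][140:260,200:400+30],None,fx=3.4,fy=3.4,interpolation=cv2.INTER_CUBIC)
cv2.imwrite("pics/crop1.png",a[:590,:790])
E
python3 m.py
```

```text
scene roll top 155 mean [ 0.5369 -0.0205  0.0947] z [0.091 0.095 0.099] rect [535.  -20.4] [58.6 60.1] 23.7
scene orange 61 mean [0.4259 0.2679 0.1229] z [0.089 0.124 0.152] rect [425.2 268.7] [14. 14.] 3.2
scene bin rim 374 mean [ 0.644  -0.2864  0.0525] z [0.047 0.053 0.058] rect [ 630.3 -289.4] [153.1 173.7] 0.8
scene bin all 2534 mean [ 0.6219 -0.2912  0.0197] z [-0.     0.009  0.056] rect [ 630.5 -286.1] [156.  180.2] 0.7
scene deck 578 mean [ 0.5259 -0.0352  0.0593] z [0.056 0.059 0.063] rect [552.1 -15.1] [197.  133.1] 14.3
scene head top 237 mean [0.6257 0.0041 0.0966] z [0.093 0.096 0.1  ] rect [624.5   6. ] [42.4 95.5] 14.4
scene holder top 149 mean [0.4276 0.2671 0.0808] z [0.076 0.081 0.085] rect [420.3 270.8] [64.9 63.4] 14.8
side roll top 195 mean [ 0.5278 -0.0174  0.0941] z [0.09  0.094 0.098] rect [528.8 -19.4] [58.2 67.6] 40.8
side orange 175 mean [0.4155 0.2734 0.1242] z [0.086 0.126 0.152] rect [417.  270.8] [16.  17.7] 7.9
side bin rim 300 mean [ 0.6253 -0.2774  0.0517] z [0.047 0.052 0.057] rect [ 626.8 -287.2] [181.6 154.4] 89.7
side bin all 1767 mean [ 0.6366 -0.2922  0.0249] z [-0.     0.023  0.055] rect [ 633.9 -182.5] [220.5 411.6] 9.2
side deck 943 mean [ 0.5183 -0.0109  0.0586] z [0.055 0.058 0.063] rect [528.1 -21.2] [149.3 136.4] 13.6
side head top 239 mean [0.6272 0.0024 0.0957] z [0.092 0.096 0.099] rect [ 6.28e+02 -5.00e-01] [ 42.5 102.4] 12.8
side holder top 390 mean [0.4139 0.2741 0.0802] z [0.076 0.08  0.084] rect [419.6 268.7] [62.4 66.3] 14.4
scene 386 391 145 160 387.921875 152.75 axis@ [0.41830714 0.27190549 0.117     ]
y 321.515503875969 196.51937984496124 313 330 187 205
side 281 289 249 274 285.0927835051546 260.840206185567 axis@ [0.42364236 0.2662342  0.117     ]
y 330.2440318302387 206.026525198939 320 341 195 217
```

View pics/crop1.png

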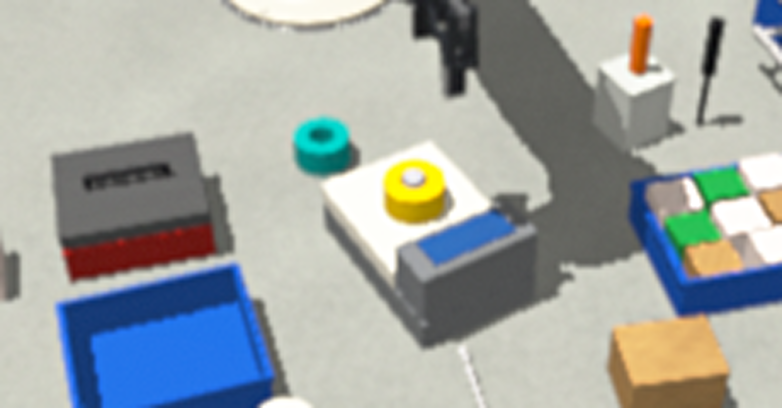

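The crop confirms the yellow roll sits on the spindle and the orange handle stands in the stand. Both fit their heights, 0.096 m for the roll's top and 0.152 m for the handle's top, and the printer's yaw is about 14°. I'll move above the roll and refine with the wrist camera.

```bash
python3 -m jog '-20 -19 45 0 0 0 1; 0 0 0 0 0 0 1; 0 0 0 0 0 0 1'
cat >> h.py <<'E'
from scipy.spatial.transform import Rotation as Ro
def wrist():
    s=state();c=dict(capture("wrist"));T=np.eye(4);T[:3,:3]=Ro.from_euler("xyz",s["ee_rot"]).as_matrix();T[:3,3]=s["ee_pos"]
    M=np.linalg.inv(T@c["tool_from_camera"]);c["R"]=M[:3,:3];c["t"]=M[:3,3];return s,c
E
python3 - <<'E'
from h import *
s,c=wrist();print(s["ee_pos"],s["ee_rot"],-c["R"].T@c["t"])
cv2.imwrite("pics/w1.png",c["color"])
h=cv2.cvtColor(c["color"],cv2.COLOR_BGR2HSV);m=cv2.inRange(h,np.array([20,120,100]),np.array([35,255,255]))
W=pts(c);k=(m>0)&(abs(W[...,2]-.096)<.004);p=W[k];print(k.sum(),p.mean(0),p.min(0),p.max(0))
v,u=np.nonzero(k);print(u.min(),u.max(),v.min(),v.max())
q=np.array([onplane(c,a,b,.096)[:2] for a,b in zip(u,v)])
print(cv2.minEnclosingCircle((q*1000).astype(np.float32)))
E
```

```text
time_s: 0.48
ee_pos: [0.5316, -0.0199, 0.2045]
ee_rot: [3.14, -0.0, 1.571]
force: [0.9, -0.0, 1.1]
gripper_width: 0.0853
grip_force: 0.0
[ 0.5316025  -0.01987366  0.2045197 ] [ 3.14000815e+00 -8.06938374e-05  1.57052500e+00] [0.53157677 0.05990308 0.3311708 ]
4363 [ 0.53188067 -0.01624023  0.09690713] [ 0.50099712 -0.04902663  0.09209633] [0.56277464 0.01350749 0.09946449]
280 363 162 243
((531.9696655273438, -17.668197631835938), 31.757232666015625)
```

View pics/w1.png

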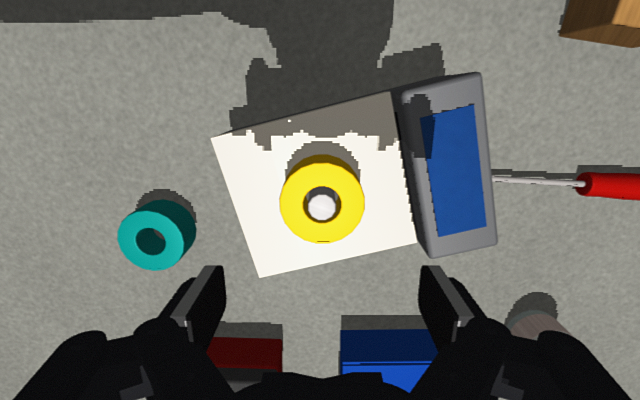

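The wrist view shows the roll at (322,203), radius 31.8 mm as expected, centre (0.532, −0.018). The fingers have clear room on both sides.

```bash
python3 -m jog '2 0 50 0 0 0 1; 0 0 45 0 0 0 1; 0 0 26 0 0 0 1; 0 0 0 0 0 0 1; 0 0 0 0 0 0 1'; python3 -m jog '0 0 0 0 0 0 0.6;0 0 0 0 0 0 0.6;0 0 0 0 0 0 0.5;0 0 0 0 0 0 0.5;0 0 0 0 0 0 0.5;0 0 0 0 0 0 0.5'
```

```text
time_s: 1.15
ee_pos: [0.5325, -0.0178, 0.0846]
ee_rot: [3.138, 0.0, 1.571]
force: [-0.1, -0.3, 0.2]
gripper_width: 0.0854
grip_force: 0.0
time_s: 1.9
ee_pos: [0.5321, -0.018, 0.0847]
ee_rot: [3.138, 0.0, 1.571]
force: [-0.2, 0.9, 9.4]
gripper_width: 0.0626
grip_force: 65.1
```

```bash
python3 -m jog '0 0 -10 0 0 0 0.4;0 0 -20 0 0 0 0.4;0 0 -25 0 0 0 0.4;0 0 -25 0 0 0 0.4;0 0 -5 0 0 0 0.4;0 0 0 0 0 0 0.4'; python3 -m jog '-30 10 0 0 0 0 0.4;-50 18 0 0 0 0 0.4;-50 18 0 0 0 0 0.4;-50 18 0 0 0 0 0.4;-50 18 0 0 0 0 0.4;-30 10 0 0 0 0 0.4;-10 4 0 0 0 0 0.4;0 0 0 0 0 0 0.4'
```

```text
time_s: 2.65
ee_pos: [0.5311, -0.018, 0.1672]
ee_rot: [3.141, 0.0, 1.571]
force: [-0.2, 0.6, -1.7]
gripper_width: 0.0618
grip_force: 65.8
time_s: 3.65
ee_pos: [0.6267, -0.2879, 0.166]
ee_rot: [-3.14, -0.001, 1.57]
force: [-0.2, 0.4, -0.9]
gripper_width: 0.0621
grip_force: 65.8
```

```bash
python3 - <<'E'
from h import *
s,c=wrist();print(s["ee_pos"],s["gripper_width"])
cv2.imwrite("pics/w2.png",c["color"])
E
```

```text
[ 0.62669142 -0.28793184  0.16596582] 0.06210445907632024
```

View pics/w2.png

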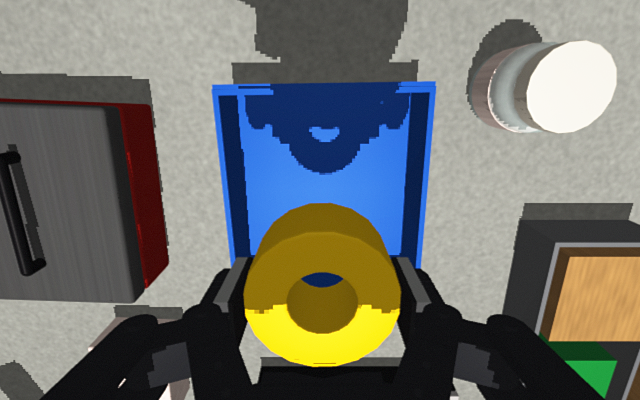

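The roll hangs level at (322,285), centred over the empty bin (walls at columns 215–435). Lowering it.

```bash
python3 -m jog '0 0 30 0 0 0 0.4;0 0 40 0 0 0 0.4;0 0 35 0 0 0 0.4;0 0 20 0 0 0 0.4;0 0 8 0 0 0 0.4;0 0 0 0 0 0 0.4;0 0 0 0 0 0 0.4'; python3 -m jog '0 0 0 0 0 0 0.85;0 0 0 0 0 0 0.95;0 0 0 0 0 0 0.95;0 0 -10 0 0 0 0.95;0 0 -40 0 0 0 0.95;0 0 -50 0 0 0 0.95;0 0 -40 0 0 0 1;0 0 0 0 0 0 1'
python3 - <<'E'
from h import *
s,c=wrist();cv2.imwrite("pics/w3.png",c["color"])
m=cv2.inRange(cv2.cvtColor(c["color"],cv2.COLOR_BGR2HSV),np.array([20,120,60]),np.array([35,255,255]));W=pts(c);p=W[(m>0)&~np.isnan(W[...,2])]
print(len(p),np.percentile(p,[2,50,98],axis=0).round(3))
E
```

```text
time_s: 4.58
ee_pos: [0.6277, -0.2883, 0.0359]
ee_rot: [3.14, 0.001, 1.571]
force: [-0.5, -0.2, -1.4]
gripper_width: 0.0626
grip_force: 65.8
time_s: 5.58
ee_pos: [0.6283, -0.2886, 0.1794]
ee_rot: [3.135, 0.003, 1.571]
force: [0.2, -0.8, -0.0]
gripper_width: 0.0855
grip_force: 0.0
9301 [[ 0.602 -0.405  0.016]
 [ 0.828 -0.336  0.055]
 [ 0.895 -0.258  0.057]]
```

```bash
python3 -m jog '25 -10 -10 0 0 0 1;45 -20 -10 0 0 0 1;50 -22 0 0 0 0 1;50 -22 0 0 0 0 1;50 -22 0 0 0 0 1;28 -12 0 0 0 0 1;10 -5 0 0 0 0 1;0 0 0 0 0 0 1'
cat > hole.py <<'E'
from h import *
s,c=wrist();c=dict(c);print(s["ee_pos"],s["ee_rot"]);np.savez("w4.npz",**c);cv2.imwrite("pics/w4.png",c["color"])
W=pts(c);h=cv2.cvtColor(c["color"],cv2.COLOR_BGR2HSV)
d=((h[...,1]<40)&(abs(W[...,2]-.06)<.004)).astype(np.uint8)*255
p=W[(d>0)];p=p[(abs(p[:,0]-.55)<.15)&(abs(p[:,1]+.02)<.12)];print("deck",cv2.minAreaRect((p[:,:2]*1000).astype(np.float32)))
red=((h[...,0]<8)|(h[...,0]>172))&(h[...,1]>100);W2=np.nan_to_num(W)
k=red&(abs(W2[...,0]-.505)<.03)&(abs(W2[...,1]+.027)<.03);v,u=np.nonzero(k);print("red",k.sum(),u.mean() if len(u) else 0,v.mean() if len(v) else 0)
if len(u):
    print(onplane(c,u.mean(),v.mean(),.046),np.nanmedian(W[k],0))
gx,gy=pix(c,[.506,-.027,.06]).astype(int);sx,sy=pix(c,[.531,-.019,.1]).astype(int);print("pred hole px",gx,gy,"spindle",sx,sy)
x0=max(gx-60,0);y0=max(gy-50,0);cv2.imwrite("pics/hole.png",cv2.resize(c["color"][y0:y0+100,x0:x0+130],None,fx=6,fy=6,interpolation=cv2.INTER_NEAREST));print("crop origin",x0,y0)
S=dict(capture("scene"));m=cv2.inRange(cv2.cvtColor(S["color"],cv2.COLOR_BGR2HSV),np.array([20,120,80]),np.array([35,255,255]));m[:, :215]=0;m[:,290:]=0;q=pts(S)[m>0];print("roll in bin",len(q),np.nanpercentile(q,[2,50,98],axis=0).round(3))
E
python3 hole.py
```

```text
time_s: 6.62
ee_pos: [0.5138, -0.0299, 0.1938]
ee_rot: [-3.141, 0.0, 1.572]
force: [-0.0, -1.0, 0.2]
gripper_width: 0.0856
grip_force: 0.0
[ 0.51383226 -0.02989392  0.19379817] [-3.14101034e+00  1.50780983e-04  1.57158976e+00]
deck ((553.4855346679688, -13.563888549804688), (196.06979370117188, 130.7618865966797), 14.061593055725098)
red 132 312.6515151515151 196.5
[ 0.50623417 -0.03418699  0.046     ] [ 0.50915219 -0.02541513  0.0470433 ]
pred hole px 311 193 spindle 346 198
crop origin 251 143
roll in bin 345 [[ 0.602 -0.316  0.012]
 [ 0.642 -0.289  0.038]
 [ 0.661 -0.262  0.043]]
```

View pics/hole.png

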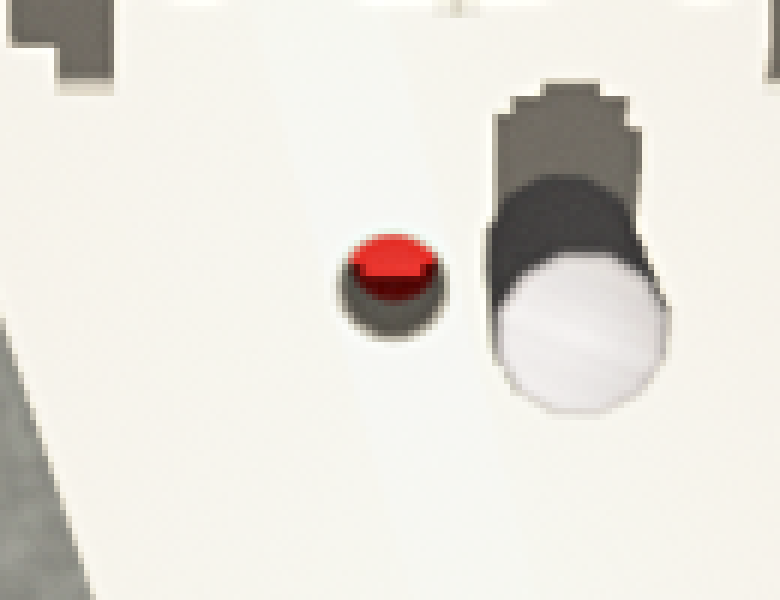

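The crop shows the open hole at wrist pixel (316,190.5) with the red button inside and the spindle top at (348,198). The roll is in the bin, its top at 0.043 m.

```bash
python3 - <<'E'
from h import *
c=dict(np.load("w4.npz"))
H=onplane(c,315.9,190.3,.06);P=onplane(c,347.7,197.8,.1);print(H,P,np.linalg.norm((H-P)[:2]),np.degrees(np.arctan2(*(P-H)[1::-1])))
g=cv2.cvtColor(c["color"],cv2.COLOR_BGR2GRAY);box=g[178:204,300:328];m=(box<160).astype(np.uint8)
hs=c["color"][178:204,300:328].astype(int);m=((hs[...,0]<170)).astype(np.uint8)
n,l,st,ce=cv2.connectedComponentsWithStats(m);
for i in range(1,n): print(st[i],ce[i]+[300,178],onplane(c,*(ce[i]+[300,178]),.06))
E
```

```text
[ 0.50928865 -0.02466332  0.06      ] [ 0.53185801 -0.01854488  0.1       ] 0.023383991857966035 15.168034106380523
[  7   4  19  18 249] [316.00401606 190.19678715] [ 0.50937292 -0.02457667  0.06      ]
```

```bash
python3 -m jog '25 -10 -30 0 0 -0.13 1;45 -15 -30 0 0 -0.12 1;50 -15 0 0 0 0 1;50 -20 0 0 0 0 1;45 -20 0 0 0 0 1;20 -10 0 0 0 0 1;0 0 0 0 0 0 1;0 0 0 0 0 0 1'
cat > pin.py <<'E'
from h import *
s,c=wrist();print(s["ee_pos"],s["ee_rot"]);cv2.imwrite("pics/w5.png",c["color"])
W=pts(c);h=cv2.cvtColor(c["color"],cv2.COLOR_BGR2HSV);o=cv2.inRange(h,np.array([5,150,100]),np.array([18,255,255]))>0
W=np.nan_to_num(W);k=o&(abs(W[...,0]-.42)<.05)&(abs(W[...,1]-.27)<.05)
v,u=np.nonzero(k);print("orange",k.sum(),u.min(),u.max(),v.min(),v.max())
t=k&(abs(W[...,2]-.152)<.004);v,u=np.nonzero(t);q=np.array([onplane(c,a,b,.152)[:2] for a,b in zip(u,v)])
print("top",t.sum(),W[t].mean(0),cv2.minAreaRect((q*1000).astype(np.float32)))
b=(h[...,1]<60)&(abs(W[...,2]-.082)<.004)&(abs(W[...,0]-.42)<.06)&(abs(W[...,1]-.27)<.06);print("stand",b.sum(),cv2.minAreaRect((W[b][:,:2]*1000).astype(np.float32)))
E
python3 pin.py
```

```text
time_s: 7.72
ee_pos: [0.3803, 0.1808, 0.2541]
ee_rot: [-3.141, 0.0, 1.82]
force: [-0.2, 0.3, -0.5]
gripper_width: 0.0853
grip_force: 0.0
[0.38030704 0.18079739 0.25412808] [-3.14145753e+00  3.37308624e-04  1.81989432e+00]
orange 886 385 428 82 107
top 631 [0.41963791 0.27219659 0.15276563] ((419.67181396484375, 272.0995178222656), (16.626216888427734, 15.447970390319824), 14.290040016174316)
stand 4279 ((420.3625183105469, 272.2731628417969), (60.721336364746094, 59.81927490234375), 13.768507957458496)
```

View pics/w5.png

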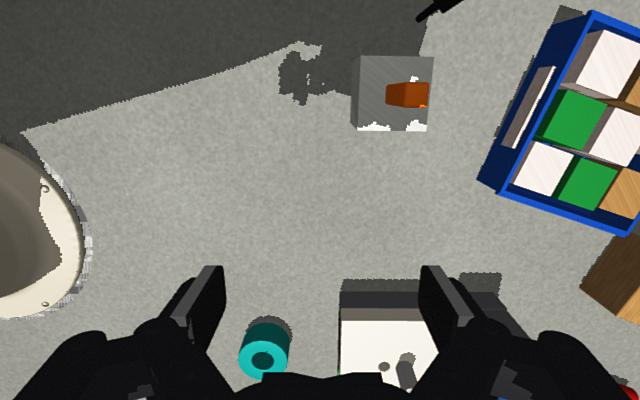

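The orange handle is at (407,95), its top at (0.4197, 0.2721, 0.153) and yaw 14°, concentric with the stand. Checking clearance to the black pin, then hovering above.

```bash
python3 - <<'E'
from h import *
c=dict(np.load("scene0.npz"));W=np.nan_to_num(pts(c));d=c["color"].max(2)<60
k=d&(W[...,2]>.03)&(abs(W[...,0]-.42)<.15)&(abs(W[...,1]-.32)<.12);k[:,:400]=0;k[:,415:]=0
print(k.sum(),np.percentile(W[k],[5,50,95],axis=0).round(3))
E
python3 -m jog '30 22 0 0 0 0 0.45;35 28 0 0 0 0 0.45;14 11 20 0 0 0 0.45;0 0 0 0 0 0 0.45;0 0 0 0 0 0 0.45'; python3 pin.py
```

```text
42 [[0.44  0.343 0.085]
 [0.443 0.346 0.115]
 [0.448 0.35  0.143]]
time_s: 8.4
ee_pos: [0.4193, 0.2721, 0.2347]
ee_rot: [-3.141, 0.0, 1.82]
force: [0.5, -0.2, 0.2]
gripper_width: 0.0384
grip_force: 0.0
[0.41931684 0.27209619 0.23467898] [-3.14133172e+00  2.74146016e-04  1.81965484e+00]
orange 655 312 334 183 229
top 206 [0.42011737 0.27483333 0.15198484] ((420.1979675292969, 273.2287292480469), (14.791319847106934, 16.347204208374023), 14.270520210266113)
stand 3804 ((420.1601867675781, 272.26654052734375), (60.05609130859375, 60.58800506591797), 13.269957542419434)
```

```bash
python3 -m jog '0 0.5 40 0 0 0 0.45;0 0 45 0 0 0 0.45;0 0 25 0 0 0 0.45;0 0 10 0 0 0 0.45;0 0 0 0 0 0 0.45;0 0 0 0 0 0 0.45'; python3 -m jog '0 0 0 0 0 0 0;0 0 0 0 0 0 0;0 0 0 0 0 0 0;0 0 0 0 0 0 0;0 0 0 0 0 0 0'
```

```text
time_s: 9.2
ee_pos: [0.4202, 0.2735, 0.1159]
ee_rot: [3.139, -0.001, 1.821]
force: [0.4, 0.4, 0.3]
gripper_width: 0.0383
grip_force: 0.0
time_s: 9.82
ee_pos: [0.4199, 0.2735, 0.1153]
ee_rot: [3.14, -0.0, 1.821]
force: [-0.9, -0.4, 6.8]
gripper_width: 0.0153
grip_force: 58.4
```

```bash
python3 -m jog '0 0 -8 0 0 0 0;0 0 -16 0 0 0 0;0 0 -22 0 0 0 0;0 0 -22 0 0 0 0;0 0 -22 0 0 0 0;0 0 -18 0 0 0 0;0 0 -8 0 0 0 0;0 0 0 0 0 0 0'; python3 - <<'E'
from h import *
s,c=wrist();cv2.imwrite("pics/w6.png",c["color"])
for n in("scene","side"):
    d=dict(capture(n));np.savez(n+"1.npz",**d)
    h=cv2.cvtColor(d["color"],cv2.COLOR_BGR2HSV);k=cv2.inRange(h,np.array([5,150,90]),np.array([18,255,255]))>0;W=np.nan_to_num(pts(d));k&=(abs(W[...,0]-.42)<.06)&(abs(W[...,1]-.27)<.06)
    print(n,k.sum(),np.percentile(W[k],[5,50,95],axis=0).round(3).tolist() if k.any() else "",pix(d,s["ee_pos"]),pix(d,s["ee_pos"]-[0,0,.108]))
d=dict(np.load("side1.npz"));u,v=pix(d,s["ee_pos"]-[0,0,.06]).astype(int)
a=d["color"][v-55:v+55,u-70:u+70];e=dict(np.load("scene1.npz"));u,v=pix(e,s["ee_pos"]-[0,0,.06]).astype(int);b=e["color"][v-55:v+55,u-70:u+70]
cv2.imwrite("pics/pinheld.png",cv2.resize(np.hstack([a,b]),(784,308),interpolation=cv2.INTER_CUBIC))
E
```

```text
time_s: 10.82
ee_pos: [0.4197, 0.2734, 0.2308]
ee_rot: [3.141, -0.0, 1.821]
force: [1.1, 0.1, -1.1]
gripper_width: 0.0154
grip_force: 58.4
scene 51 [[0.414, 0.261, 0.205], [0.425, 0.263, 0.241], [0.432, 0.269, 0.266]] [392.01579587 126.37731582] [388.61253915 151.60734087]
side 129 [[0.412, 0.273, 0.202], [0.419, 0.277, 0.234], [0.426, 0.279, 0.264]] [283.26091866 225.4229778 ] [284.05081973 261.24114132]
```

View pics/pinheld.png

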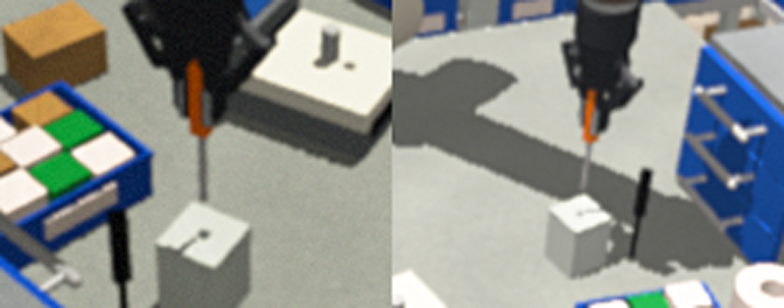

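The orange pin is gripped, upright and clear of the stand (tip at about (203,200) in the left half). Carrying it above the hole.

```bash
python3 -m jog '-25 1 0 0 0 0 0;-50 2 0 0 0 0 0;-55 2 0 0 0 0 0;-55 2 0 0 0 0 0;-55 2 0 0 0 0 0;-45 2 0 0 0 0 0;-20 2 0 0 0 0 0;-5 0 0 0 0 0 0'; python3 -m jog '0 0 0 0 0 0 0;0 0 0 0 0 0 0;0 0 0 0 0 0 0'; python3 - <<'E'
from h import *
s,c=wrist();np.savez("w7.npz",**c);print(s["ee_pos"])
P=s["ee_pos"]+[0,-.001,-.1083];print("tip px",pix(c,P),"hole px",pix(c,[.5093,-.0246,.06]))
x,y=pix(c,[.509,-.0246,.08]).astype(int);x0,y0=x-65,y-60;cv2.imwrite("pics/tip.png",cv2.resize(c["color"][y0:y0+100,x0:x0+130],None,fx=6,fy=6,interpolation=cv2.INTER_NEAREST));print(x0,y0)
E
```

```text
time_s: 11.98
ee_pos: [0.5088, -0.0244, 0.2297]
ee_rot: [-3.141, -0.001, 1.819]
force: [-0.7, -0.1, -0.7]
gripper_width: 0.0149
grip_force: 58.5
time_s: 12.35
ee_pos: [0.5087, -0.023, 0.2304]
ee_rot: [3.141, -0.0, 1.822]
force: [-0.2, 0.1, -1.5]
gripper_width: 0.0154
grip_force: 58.5
[ 0.50871067 -0.02301527  0.23041787]
tip px [320.93100876 207.79041358] hole px [321.50052345 186.51112655]
256 132
```

View pics/tip.png

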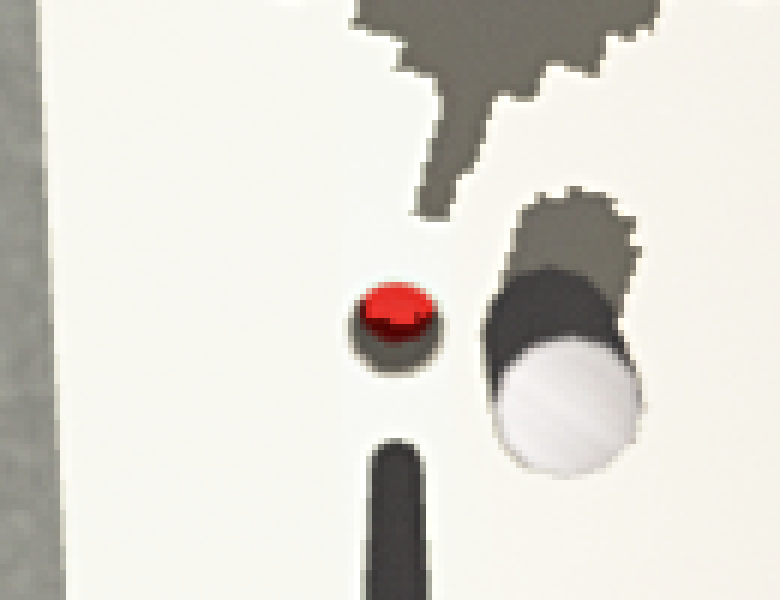

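The crop shows the hole centre at wrist pixel (321.5,186.2), matching the prediction, and the pin's tip end at about (321.5,209). Working out the remaining offset.

```bash
python3 - <<'E'
from h import *
c=dict(np.load("w7.npz"));H=onplane(c,321.5,186.2,.06)
R=Ro.from_euler("xyz",[np.pi,0,1.821]).as_matrix()
for v in(208.3,208.8,209.3):
    T=onplane(c,321.5,v,.1221);print(T,H,"shift tool mm",(R.T@(H-T))*1000)
E
```

```text
[ 0.50921937 -0.02430287  0.1221    ] [ 0.50922605 -0.02431406  0.06      ] shift tool mm [-1.24916586e-02  3.69584552e-03  6.21000000e+01]
[ 0.50931688 -0.02468241  0.1221    ] [ 0.50922605 -0.02431406  0.06      ] shift tool mm [3.79370469e-01 3.20007196e-03 6.21000000e+01]
[ 0.50941448 -0.02506232  0.1221    ] [ 0.50922605 -0.02431406  0.06      ] shift tool mm [7.71615388e-01 2.70381410e-03 6.21000000e+01]
```

Tip and hole agree to about 0.5 mm. Descending, then checking force just before the button.

```bash
python3 -m jog '0.4 0 20 0 0 0 0;0 0 25 0 0 0 0;0 0 12 0 0 0 0;0 0 5 0 0 0 0;0 0 5 0 0 0 0;0 0 4 0 0 0 0;0 0 3 0 0 0 0;0 0 0 0 0 0 0'; python3 -m jog '0 0 2 0 0 0 0;0 0 0 0 0 0 0;0 0 0 0 0 0 0'
```

```text
time_s: 13.4
ee_pos: [0.5087, -0.0236, 0.1562]
ee_rot: [-3.142, -0.0, 1.821]
force: [0.1, 0.4, -0.6]
gripper_width: 0.0152
grip_force: 58.5
time_s: 13.78
ee_pos: [0.5088, -0.0235, 0.1544]
ee_rot: [3.141, 0.0, 1.821]
force: [1.0, -0.7, 0.1]
gripper_width: 0.0156
grip_force: 58.5
```

```bash
python3 -m jog '0 0 2 0 0 0 0;0 0 1 0 0 0 0;0 0 0 0 0 0 0;0 0 0 0 0 0 0'; python3 -m jog '0 0 1 0 0 0 0;0 0 0 0 0 0 0;0 0 0 0 0 0 0'
```

```text
time_s: 14.28
ee_pos: [0.5088, -0.0235, 0.1515]
ee_rot: [3.141, 0.0, 1.821]
force: [-0.4, 0.5, 2.0]
gripper_width: 0.0151
grip_force: 58.7
time_s: 14.65
ee_pos: [0.5088, -0.0235, 0.1504]
ee_rot: [3.141, 0.0, 1.821]
force: [0.3, -0.5, 3.6]
gripper_width: 0.0153
grip_force: 58.9
```

```bash
python3 -m jog '0 0 1 0 0 0 0;0 0 1 0 0 0 0;0 0 0 0 0 0 0;0 0 0 0 0 0 0'; python3 -m jog '0 0 1 0 0 0 0;0 0 0 0 0 0 0;0 0 0 0 0 0 0'
```

```text
time_s: 15.15
ee_pos: [0.5088, -0.0235, 0.1484]
ee_rot: [3.141, 0.0, 1.821]
force: [-0.2, -0.2, 4.2]
gripper_width: 0.0156
grip_force: 59.1
time_s: 15.52
ee_pos: [0.5089, -0.0236, 0.1481]
ee_rot: [3.141, 0.0, 1.821]
force: [-0.7, 0.7, 9.9]
gripper_width: 0.0152
grip_force: 59.9
```

```bash
python3 -m jog '0 0 0.6 0 0 0 0;0 0 0 0 0 0 0;0 0 0 0 0 0 0;0 0 0 0 0 0 0;0 0 0 0 0 0 0;0 0 0 0 0 0 0'; python3 - <<'E'
from h import *
s,c=wrist();d=dict(capture("scene"));m=cv2.inRange(cv2.cvtColor(d["color"],cv2.COLOR_BGR2HSV),np.array([20,120,80]),np.array([35,255,255]));m[:,:215]=0;m[:,290:]=0;print((m>0).sum(),s["force"],s["ee_pos"])
x,y=pix(c,[.509,-.0246,.06]).astype(int);a=cv2.resize(c["color"][y-50:y+50,x-50:x+50],(500,500),interpolation=cv2.INTER_NEAREST);cv2.imwrite("pics/end.png",a)
E
```

```text
time_s: 16.27
ee_pos: [0.5089, -0.0236, 0.148]
ee_rot: [3.14, 0.001, 1.821]
force: [-2.0, -0.6, 13.7]
gripper_width: 0.0152
grip_force: 60.3
347 [-2.03954307 -0.60963518 13.72030626] [ 0.50894512 -0.02360125  0.148028  ]
```

View pics/end.png

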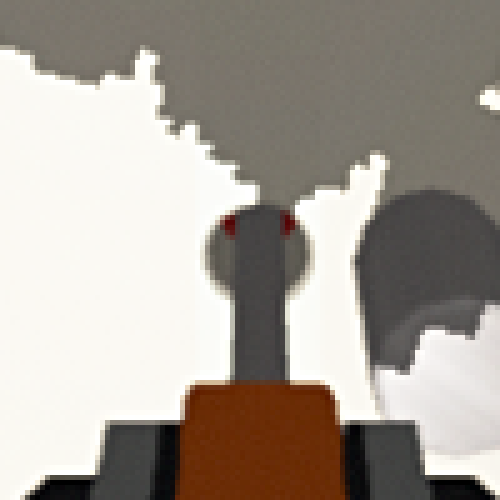

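The crop shows the shank at (260,250), centred in the hole and on the button. The push is 13.7 N against the stop, with travel stalled at 6 mm, and the roll is still in the bin. Handing in.

```bash
python3 -c "from station import sign_off;print(sign_off())"
```

```text
the job is handed in; nothing more can be done
None
```

The yellow roll is in the empty blue bin, and I handed in with the gripped orange pin holding the reset button at its stop at about 14 N, after about 16 s of robot time.

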